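# Load a detergent cartridge and lock the washer's dosing unit

### The arm

A 6-joint arm with a two-finger parallel gripper is mounted at the origin on the work surface. World frame = base frame: x ahead of the robot, y to its left, z up, the work surface at z = 0. Lengths are in mm, angles in rad, forces in N, time in s.
With the tool pointing down it reaches from about 350 to 875 mm from the base axis. Payload 4.2 kg.
Tool frame: the origin (TCP) lies between the finger pads; the fingertips stand 11 mm ahead of it and the grasp point (between the pads) lies 8 mm behind it; z points along the fingers, y is the direction in which the jaws open and shut (so a half turn about z gives the same grasp; the last joint's range is limited). The gripper opens to 85 mm and grips with 20 to 120 N. Pads are 22 mm wide; open, the fingers measure 114 mm over their backs; the gripper's body (76 mm by 85 mm) begins 54 mm behind the grasp point. The pads swing forward as they close: fully open they stand 13 mm farther back than shut.
Start: joints at [1.367, 0.385, 0.008, 0, -1.194, -0.259], TCP at [279.001, 559.248, 242.312] pointing down, gripper open.
Joint ranges: [-3.14, 3.14], [-1.21, 2.06], [-1.07, 1.41], [-3.16, 2.05], [-2.99, -0.16], [-3.1, 3.1]. Speed limits (rad/s): [2.79, 2.79, 3.14, 3.14, 3.14, 3.14].

### API

Orientations are given as a unit quaternion [x, y, z, w].
In Python, from bench import * gives the robot as it stands.
- The arm moves only by the tool servo_tool, never from a script. Its argument "rows" is a list of rows, each a list of 7 numbers: the opening, from 0 (shut) to 1 (fully open), then the shift along the tool's x, y, z in cm, then the turn, a rotation vector about the tool's x, y, z in degrees. A call has 1 to 12 rows; each row shifts and turns the commanded pose from where the row before left it, along the tool's axes as they then stand; what a row does not reach is not made up. A row lasts 1/10 s, in which the tool goes at most 50 mm and 8.59 degrees, less where a joint would pass 70% of its speed; a pose out of reach is approached as far as the arm can. A call is refused whole if a number of a shift passes 5 or a number of a turn 8.59, either way. A call with a gripper value outside its range is refused whole. The fingers move at their own pace and stop on an object; the grip force is fixed at half the most. Time passes only in rows, so rows that do not move let the fingers close. It gives the time, the measured TCP pose, the force and the opening at its end, in the units of the state.
- read_state(): the state, without advancing time (a new reading comes with each control period).
- get_image(name): name is "scene" or "side" or "wrist"; returns a dict with "image" (420x560x3 uint8, red, green, blue), "mtx" (3x3 intrinsics, pixels), "extrinsics" (4x4, takes a point from camera to world coordinates). Camera axes: x right, y up, looking along -z (the intrinsics and any distortion apply to the point x, -y, -z); pixel columns grow to the right and rows downward; lengths in mm; the calibration is good to about 2 mm. A picture is of the moment at which its call begins. There is no depth.
- job_done(): hands the job in, once; it reports no verdict.
The state is a dict: "clock": time; "joints": joint angles; "joint_vel": joint speeds; "joint_efforts": joint torques, N m; "position": TCP position; "ee_rot": TCP orientation; "contact_force": force on the tool from outside, world axes, zero at the start; "wrist_torque": the same for the moment, N m; "gripper_width": finger opening in mm.
Only numpy, scipy, OpenCV 4.12 (cv2) and the standard library are available. Lean on these libraries where they do the work, as an engineer would, in place of code of your own. Each camera call takes 0.05 s, during which the arm holds its last target. There are 200 camera calls.

### The job

Lay the blue-capped cartridge in the top of the dosing unit's sloping chute with its cap towards the blue guide, so that it rolls down fully home against the end stop; do not drop it in from high up. Then take the red T-key already standing in the lock, turn it gently back and forth under light pressure until it drops fully into the hidden socket, and turn it clockwise until the orange arm has swung across the cartridge to its stop. Move the arm with the key only, leave the key in the lock, and do not disturb the other things on the counter.

Things in the scene. Friction and masses are not known exactly. Their poses are not given: they have to be found in the camera images.
- unit: Grey dosing unit fixed to the counter, base 260 x 300 x 20 mm. Origin: on the counter under mid-chute. x: down the chute (away from the robot at yaw 0), y: towards the lock, z up. The chute: a white ramp between aluminium side walls (inner faces at y = -79 and +79 mm, 35 mm above the ramp), falling straight from height 100 mm at x = -110 to 50 mm at x = +100 mm. Lock axis at x = 45, y = 140 mm.
- chute_entry (a point): Point on the ramp's surface 45 mm down from its open upper edge (unit x = -65 mm, y = +13.5 mm, height 89 mm). Lay the cartridge with the middle of its thick part (its origin) above this point, axis across the chute (along unit y), cap towards unit -y; it then has 6 mm of room at either end. Let go with its underside within about 20 mm of the ramp: it rolls down by itself.
- chute_end (a point): Foot of the end stop, mid-width, on the ramp (unit x = 100 mm, height 50 mm); the stop stands up to height 93 mm. A cartridge fully home has its axis at unit x = 70 to 75 mm, height about 82 mm.
- blue_guide (a point): Middle of the blue guide on the chute's -y side wall (unit x = 62, y = -69 mm), 25 mm above the ramp: two ribs, 75 mm long, reaching 20 mm inwards, with a gap 33 mm high that lets only the narrow cap pass.
- lock_axis (a point): On the vertical axis of the lock, in the mouth of the dark steel turret (outer diameter 49 mm, top at height 124 mm over the counter) in which the key stands.
- hold_arm (a joint): Turn of turret and orange arm about the vertical lock axis, rad, clockwise seen from above: 0 at the start (arm points 0.5 rad clockwise from unit +x, clear of mid-chute), 1.07 at its firm stop (arm across the chute above the cartridge). Stays where left (friction 0.2 N m). The key turns it once dropped in; do not push it.
- bar_end (a point): Top of the orange arm's round end, 155 mm from the lock axis; the arm is 22 mm wide, underside at height 112 mm, top at 120 mm (round end 115 to 125 mm).
- key: T-key, 104 mm tall, 160 g, upright in the turret. Origin: centre of the underside of its square bit (20 x 20 x 14 mm); above it a round steel shank, diameter 31 mm, up to 78 mm, then a red T-bar 90 mm long (along key x), 14 mm thick (key y), 26 mm high. At the start the bit rests on top of a hidden square socket, origin at height 75 mm; dropped in, 61 mm (shank resting on the socket).
- key_bar (a point): Middle of the red T-bar, 91 mm above the key's origin; grip here across the 14 mm thickness. The hidden socket's angle is unknown: one of its four positions lies 0.15 to 0.9 rad from the key's starting angle, on either side. When they agree within about 0.08 rad, light downward pressure (3 to 8 N) sinks the key 14 mm. After that up to 0.15 rad of play, then the key turns the turret.
- cartridge: White cylinder with a broad blue band, diameter 50 mm, length 118 mm, and at its +x end a narrow blue cap, diameter 24 mm, length 27 mm; about 300 g. Origin: middle of the thick part, on the axis; x along the axis to the cap. Starts lying on a black cradle (110 x 64 mm, ridges 10 mm high within 20 mm of the axis), its axis level, 31 mm over the counter.
- cap_end (a point): Centre of the cap's end face, 86 mm from the cartridge's origin.
- spare_cartridge: Bystander: like the cartridge but grey-capped, standing upright, 145 mm tall; origin at its foot.
- spray_bottle: Bystander: white bottle with blue cap, diameter 64 mm, height 170 mm; origin at its foot.
- gallipot: Bystander: small steel bowl, diameter 80 mm, height 45 mm; origin at its foot.
- beaker: Bystander: clear beaker, diameter 72 mm, height 90 mm; origin at its foot.
- label_box: Bystander: cardboard box 100 x 70 x 50 mm; origin at its underside.
- brush: Bystander: blue cleaning brush lying on the counter.
Things that resemble listed ones, but are neither listed nor needed, are in the scene too. What is shaped like the cartridge but turquoise is not meant.

How it is judged:
By the outcome, as a careful person would: the job done as asked, in the order asked, and still so for the second after the job is handed in, with the robot touching nothing.
It also fails if it takes over 72 s, if anything falls off the work surface, if the arm or the gripper's body presses on something with over 40 N, if the wrist force passes 120 N, or if a joint passes its speed limit or range.

## Working session

There is one attempt and no reset: what is moved stays moved. The work goes in short steps, Python scripts to look and compute and a tool call to move; the robot and the scene stay as the last step left them, time stands still between calls to the robot, and variables do not carry over. Pictures are saved under pics/ and viewed, about 8 in all and at most 12, crops included, and the job is handed in when it is done.

Besides the shell and the picture viewer there is one more tool, called after "Request:" as name(argument=value, ...) on one line, values as JSON. servo_tool: Moves the arm, as the interface text tells. Its arguments: {"type":"object","properties":{"rows":{"type":"array","items":{"type":"array","items":{"type":"number"}}}},"required":["rows"]}

```bash
mkdir -p pics; ls
python3 - <<'E'
from bench import *
import cv2,pickle
s=read_state();print(s)
ims={}
for n in("scene","side","wrist"):
    d=get_image(n);ims[n]=d;print(n,d['mtx'].tolist(),d['extrinsics'].round(3).tolist(),[k for k in d])
pickle.dump(ims,open('im0.pkl','wb'))
import numpy as np
a=cv2.cvtColor(ims['scene']['image'],cv2.COLOR_RGB2BGR);cv2.imwrite('pics/scene0.png',cv2.resize(a,(800,600)))
a=cv2.cvtColor(ims['side']['image'],cv2.COLOR_RGB2BGR);cv2.imwrite('pics/side0.png',cv2.resize(a,(800,600)))
E
```

```text
pics
{'clock': 0.0, 'joints': array([ 1.36660630e+00,  3.85550653e-01,  6.62563913e-03, -4.91365836e-04,
       -1.19403084e+00, -2.58595469e-01]), 'joint_vel': array([ 1.35003183e-03,  1.06527953e-03,  6.81413912e-05, -1.68461809e-04,
        8.97089620e-04,  4.40500057e-04]), 'joint_efforts': array([ 1.22961360e-04, -3.92290521e+01,  1.88397825e+01,  4.18600962e+00,
       -4.76734887e-03, -4.16845481e-06]), 'position': array([278.76101418, 558.75446137, 241.22620077]), 'ee_rot': array([ 9.73326553e-01, -2.29421453e-01, -1.98899531e-04,  1.08557377e-03]), 'contact_force': array([0.3567857 , 0.36300813, 0.40676375]), 'wrist_torque': array([-0.00334739,  0.00330229,  0.0133651 ]), 'gripper_width': 85.1650971284736}
scene [[477.1237625050648, 0.0, 277.834201478936], [0.0, 477.1237625050648, 209.97774873315316], [0.0, 0.0, 1.0]] [[-0.706, -0.511, 0.491, 1353.154], [0.708, -0.489, 0.509, 761.72], [-0.02, 0.707, 0.707, 1363.521], [0.0, 0.0, 0.0, 1.0]] ['image', 'mtx', 'extrinsics']
side [[388.1075733325539, 0.0, 272.0554509725498], [0.0, 388.1075733325539, 208.33978859597715], [0.0, 0.0, 1.0]] [[0.716, 0.494, -0.494, -111.502], [-0.698, 0.52, -0.492, -733.084], [0.013, 0.697, 0.717, 1059.892], [0.0, 0.0, 0.0, 1.0]] ['image', 'mtx', 'extrinsics']
wrist [[341.0501579390095, 0.0, 279.4973184239914], [0.0, 341.0501579390095, 211.0284601825071], [0.0, 0.0, 1.0]] [[-0.446, 0.864, 0.233, 338.421], [-0.895, -0.431, -0.116, 530.433], [0.0, -0.26, 0.966, 373.335], [0.0, 0.0, 0.0, 1.0]] ['image', 'mtx', 'extrinsics']
```

View pics/scene0.png

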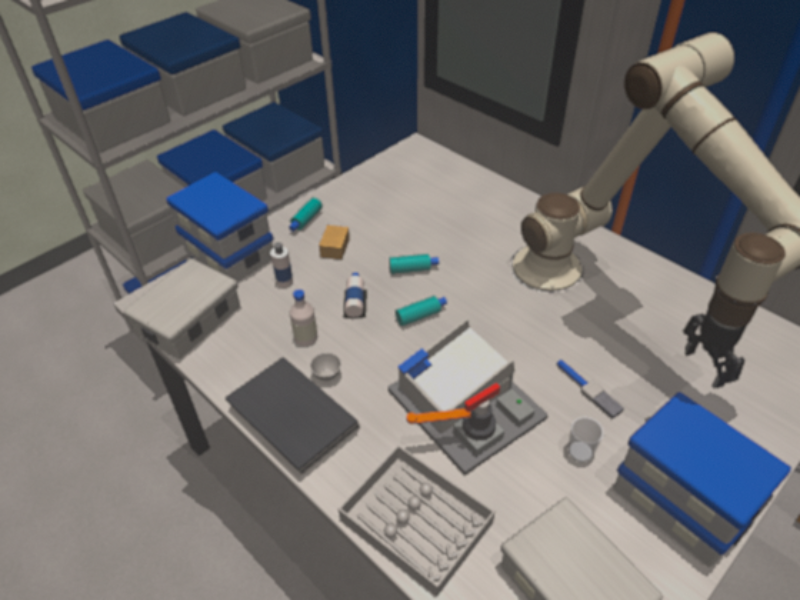

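View pics/side0.png

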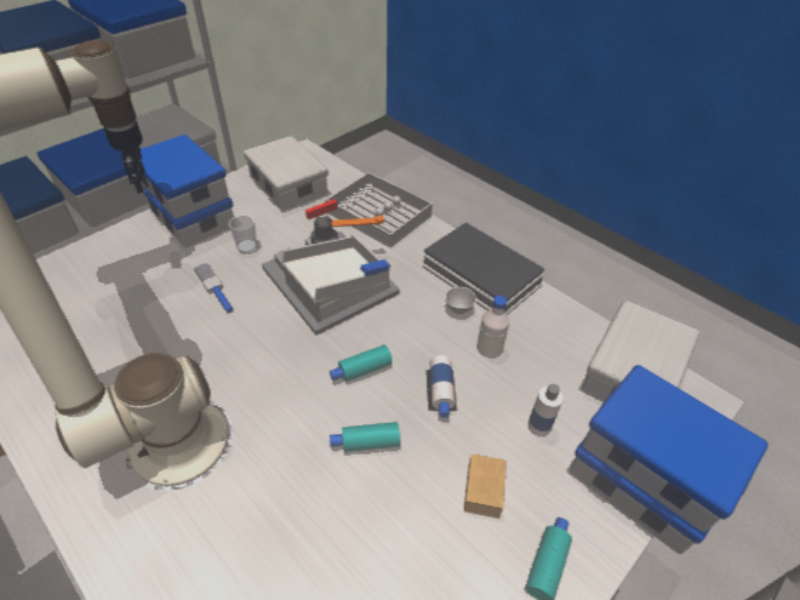

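The scene view shows the cartridge (white with a blue band, cap away from that camera) at about (355,297) on its black cradle. The unit is at (460,385), the red key at (482,396) and the orange arm at (437,416). The side view shows the cartridge at (442,385), the chute at (325,280), the blue guide at (376,267) and the red key at (321,208).

```bash
cat > h.py <<'E'
import numpy as np,cv2,pickle
def ray(d,uv):
    K,E=d['mtx'],d['extrinsics']
    p=np.linalg.solve(K,[uv[0],uv[1],1.]); v=E[:3,:3]@np.array([p[0],-p[1],-p[2]])
    return E[:3,3],v/np.linalg.norm(v)
def onz(d,uv,z):
    o,v=ray(d,uv); return o+v*(z-o[2])/v[2]
def tri(*pairs):
    A=np.zeros((3,3));b=np.zeros(3);R=[]
    for d,uv in pairs:
        o,v=ray(d,uv);P=np.eye(3)-np.outer(v,v);A+=P;b+=P@o;R.append((o,P))
    x=np.linalg.solve(A,b); return x,[np.linalg.norm(P@(x-o)).round(1) for o,P in R]
def proj(d,p):
    E=d['extrinsics'];c=E[:3,:3].T@(np.asarray(p)-E[:3,3]);q=d['mtx']@np.array([c[0],-c[1],-c[2]]);return q[:2]/q[2]
RNG=dict(red=[(0,150,60),(6,255,255)],orange=[(7,170,90),(18,255,255)],blue=[(105,140,40),(125,255,255)],navy=[(100,60,20),(130,255,130)],white=[(0,0,150),(179,60,255)])
def blobs(im,col,box=None,amin=15):
    hsv=cv2.cvtColor(im,cv2.COLOR_RGB2HSV);m=cv2.inRange(hsv,*[np.array(x) for x in RNG[col]])
    if box is not None:
        k=np.zeros_like(m);x0,y0,x1,y1=box;k[y0:y1,x0:x1]=255;m&=k
    n,l,st,c=cv2.connectedComponentsWithStats(m)
    out=[]
    for i in range(1,n):
        if st[i,4]>=amin:
            r=cv2.minAreaRect(np.argwhere(l==i)[:,::-1].astype(np.float32))
            out.append((c[i].round(1),int(st[i,4]),cv2.boxPoints(r).round(0).tolist()))
    return sorted(out,key=lambda t:-t[1])
E
python3 - <<'E'
from h import *
I=pickle.load(open('im0.pkl','rb'))
for n,bx in(('scene',(230,180,400,330)),('side',(170,120,350,310))):
    for c in('red','orange','blue'):
        for b in blobs(I[n]['image'],c,bx,12):print(n,c,b)
S=I['scene']['image'][185:335,230:390];T=I['side']['image'][130:300,180:340]
a=np.hstack([cv2.resize(S[:150,:160],(400,375),interpolation=cv2.INTER_CUBIC),cv2.resize(T[:150],(400,375),interpolation=cv2.INTER_CUBIC)])
cv2.imwrite('pics/crop1.png',cv2.cvtColor(a,cv2.COLOR_RGB2BGR))
E
```

```text
scene red (array([337.4, 276.4]), 138, [[325.0, 281.0], [347.0, 267.0], [350.0, 272.0], [328.0, 286.0]])
scene orange (array([306.2, 290.7]), 243, [[285.0, 289.0], [328.0, 286.0], [328.0, 292.0], [285.0, 296.0]])
scene blue (array([290.2, 253.5]), 155, [[279.0, 257.0], [296.0, 244.0], [303.0, 253.0], [286.0, 266.0]])
scene blue (array([395.6, 257.1]), 34, [[391.0, 254.0], [393.0, 252.0], [401.0, 260.0], [399.0, 262.0]])
scene blue (array([303.5, 182. ]), 12, [[302.0, 181.0], [305.0, 181.0], [305.0, 183.0], [302.0, 183.0]])
scene blue (array([309.5, 210.5]), 12, [[308.0, 211.0], [310.0, 209.0], [312.0, 211.0], [310.0, 213.0]])
side red (array([224.7, 143.8]), 44, [[215.0, 147.0], [234.0, 139.0], [234.0, 141.0], [215.0, 149.0]])
side orange (array([249.8, 154.5]), 105, [[233.0, 154.0], [267.0, 151.0], [267.0, 155.0], [233.0, 158.0]])
side blue (array([262.2, 185.2]), 66, [[254.0, 185.0], [270.0, 181.0], [271.0, 185.0], [255.0, 189.0]])
side blue (array([234.9, 259.9]), 23, [[231.0, 260.0], [237.0, 257.0], [238.0, 260.0], [233.0, 263.0]])
side blue (array([347.7, 209.5]), 20, [[346.0, 207.0], [349.0, 207.0], [349.0, 212.0], [346.0, 212.0]])
side blue (array([234.8, 306.1]), 19, [[232.0, 305.0], [238.0, 304.0], [238.0, 307.0], [232.0, 308.0]])
side blue (array([310.9, 284.4]), 17, [[310.0, 282.0], [312.0, 282.0], [312.0, 287.0], [310.0, 287.0]])
```

View pics/crop1.png

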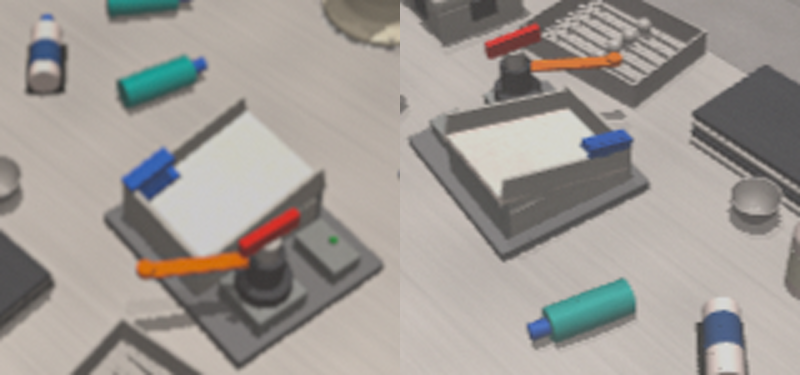

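Crop (2.5x) confirms the geometry: blue guide on the far (-y) side, the arm swung clear towards +x, the chute empty.

Run:
```python
from h import *
I=pickle.load(open('im0.pkl','rb'));s,t=I['scene'],I['side']
P=lambda n,a,b:print(n,*[x if isinstance(x,list) else x.round(1) for x in tri((s,a),(t,b))])
c=lambda u,v:(230+u/2.5,185+v/2.5); d=lambda u,v:(180+(u-400)/2.5,130+v/2.5)
P('red endL',c(241,246),d(540,31)) 
P('red endR',c(298,214),d(486,47))
P('red c',(337.4,275),(224.7,143.5))
P('arm end',c(147,267),d(614,58))
P('guide c',c(150,170),d(607,143))
for n,p in dict(left=c(106,214),right=c(382,266),bot=c(240,363)).items():print('scene base',n,onz(s,p,20).round(1))
for n,p in dict(l=d(412,138),r=d(648,184),b=d(510,255)).items():print('side base',n,onz(t,p,20).round(1))
# upper wall corners
P('wall low? top',c(245,103),d(505,182))
P('wall',c(323,175),d(434,118))
# cartridge
P('cart cap',(c(46,18)),(310.9,286))
print('scene far end',onz(s,c(44,78),31).round(1),'cap',onz(s,c(46,18),31).round(1),'band',onz(s,c(46,52),40).round(1))
for n,bx,(q) in(('scene',(235,185,262,225),s),('side',(295,240,325,300),t)):
    for col in('navy','white','blue'):
        for b in blobs(q['image'],col,bx,8):print(n,col,b,onz(q,b[0],45).round(1))
```

```text
red endL [647.2 230.6 167.2] [np.float64(3.2), np.float64(3.2)]
red endR [561.  251.7 169.8] [np.float64(1.8), np.float64(1.8)]
red c [604.  240.6 178.1] [np.float64(0.6), np.float64(0.6)]
arm end [725.5 146.8 120.7] [np.float64(2.4), np.float64(2.4)]
guide c [597.3  28.  100.8] [np.float64(3.0), np.float64(3.0)]
scene base left [648.   -5.7  20. ]
scene base right [450.2 326.1  20. ]
scene base bot [696.5 285.7  20. ]
side base l [443.6 310.1  20. ]
side base r [641.6 -19.4  20. ]
side base b [400.7  14.7  20. ]
wall low? top [427.4  51.3 121. ] [np.float64(3.4), np.float64(3.4)]
wall [444.  217.8 118.7] [np.float64(7.7), np.float64(7.7)]
cart cap [ 444.5 -352.1   39.2] [np.float64(1.0), np.float64(1.0)]
scene far end [ 533.7 -258.9   31. ] cap [ 438.2 -358.2   31. ] band [ 498.1 -292.2   40. ]
scene navy (array([247.8, 205. ]), 83, [[242.0, 209.0], [242.0, 201.0], [254.0, 201.0], [254.0, 209.0]]) [ 499.9 -293.2   45. ]
scene white (array([247.9, 200.9]), 710, [[235.0, 185.0], [261.0, 185.0], [261.0, 224.0], [235.0, 224.0]]) [ 483.8 -310.2   45. ]
scene white (array([247.1, 211.5]),
[... 157 characters left out ...]
255.0], [306.0, 268.0], [302.0, 268.0]]) [ 494.1 -277.    45. ]
side navy (array([314. , 261.2]), 37, [[312.0, 255.0], [315.0, 255.0], [316.0, 267.0], [313.0, 267.0]]) [ 519.3 -299.5   45. ]
side navy (array([309.5, 288.7]), 22, [[304.0, 286.0], [307.0, 283.0], [314.0, 290.0], [311.0, 293.0]]) [ 431.9 -358.4   45. ]
side white (array([310.1, 267.3]), 1110, [[295.0, 240.0], [324.0, 240.0], [324.0, 299.0], [295.0, 299.0]]) [ 492.3 -306.7   45. ]
side white (array([309.6, 273.3]), 174, [[303.0, 266.0], [317.0, 266.0], [317.0, 280.0], [303.0, 280.0]]) [ 474. -321.   45.]
side blue (array([310.9, 284.4]), 17, [[310.0, 282.0], [312.0, 282.0], [312.0, 287.0], [310.0, 287.0]]) [ 446.4 -351.1   45. ]
```

Request:
servo_tool(rows=[[1,3.6,2.2,-0.3,0,0,0],[1,3.6,2.2,-0.3,0,0,0],[1,3.6,2.2,-0.3,0,0,0],[1,3.6,2.2,-0.3,0,0,0],[1,3.6,2.2,-0.3,0,0,0],[1,3.6,2.2,-0.3,0,0,0],[1,3.6,2.2,-0.3,0,0,0],[1,3.6,2.2,-0.3,0,0,0],[1,3.6,2.2,-0.3,0,0,0],[1,3.6,2.2,-0.3,0,0,0],[1,3.6,2.2,-0.3,0,0,0],[1,3.6,2.2,0,0,0,0]])

```text
clock: 1.35
position: [548.4, 128.6, 275.7]
ee_rot: [0.973, -0.229, 0.0, -0.0]
contact_force: [0.7, 0.7, 0.1]
gripper_width: 85.1
```

Request:
servo_tool(rows=[[1,0,0,0,0,0,0],[1,0,0,0,0,0,0]])

```text
clock: 1.55
position: [547.8, 129.2, 274.7]
ee_rot: [0.973, -0.23, -0.001, 0.0]
contact_force: [-0.7, 0.7, -0.4]
gripper_width: 85.4
```

Run:
```python
from bench import *
from h import *
d=get_image('wrist');pickle.dump(d,open('w1.pkl','wb'));print(read_state()['position'])
a=cv2.resize(d['image'],(800,600),interpolation=cv2.INTER_CUBIC)
cv2.imwrite('pics/w1.png',cv2.cvtColor(a,cv2.COLOR_RGB2BGR))
for c in('red','orange','blue'):
    for b in blobs(d['image'],c,None,60):print(c,b)
```

```text
[547.48702155 129.96173525 274.89637366]
red (array([100.1, 210.7]), 2908, [[63.0, 159.0], [94.0, 145.0], [148.0, 262.0], [117.0, 277.0]])
orange (array([144.5,  83.3]), 4766, [[124.0, 172.0], [134.0, -2.0], [166.0, 0.0], [156.0, 174.0]])
blue (array([358.1,  91. ]), 3630, [[324.0, 50.0], [363.0, 39.0], [391.0, 132.0], [352.0, 144.0]])
blue (array([539.5, 246.2]), 282, [[530.0, 239.0], [549.0, 239.0], [549.0, 254.0], [530.0, 254.0]])
```

View pics/w1.png

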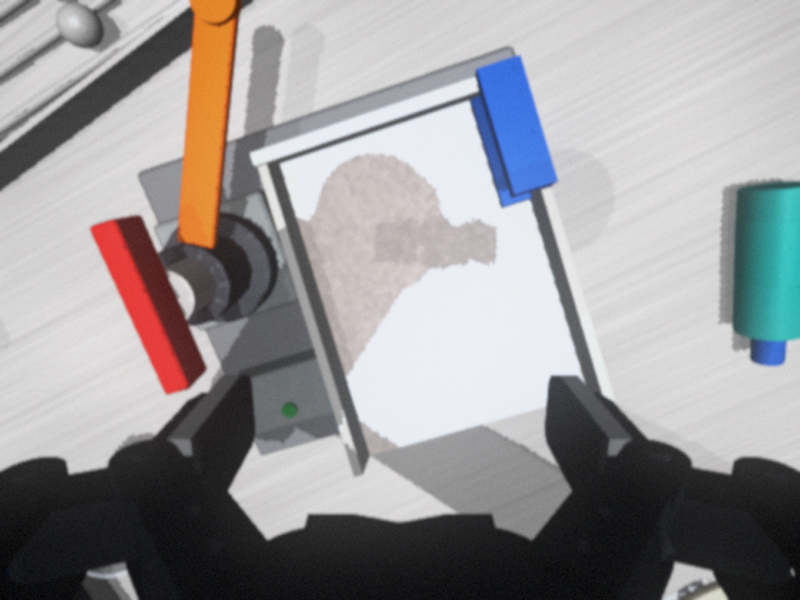

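The wrist view shows the whole unit: end stop from (252,153) to (478,82), left wall down to (360,470), blue guide at (515,130), turret ring centred near (222,265), and the red bar from (115,225) to (185,380).

Run:
```python
from h import *
d=pickle.load(open('w1.pkl','rb'));I=pickle.load(open('im0.pkl','rb'))
f=lambda u,v,z:onz(d,(u*.7,v*.7),z)
def pr(n,a,b):
    v=b-a;print(n,a.round(1),b.round(1),'len',np.linalg.norm(v).round(1),'ang',np.arctan2(v[1],v[0]).round(3))
pr('stop inner',f(276,164,93),f(480,96,93))
pr('stop outer',f(252,153,93),f(478,80,93))
pr('Lwall outer',f(255,165,88),f(355,475,135))
pr('Lwall inner',f(283,164,86),f(367,468,135))
pr('Rwall outer',f(555,190,107),f(609,390,130))
pr('Rwall inner',f(533,197,107),f(586,388,130))
pr('ramp upper edge',f(395,446,100),f(548,407,100))
print('turret R edge',f(277,265,124),'bot',f(222,322,124), 'top',f(222,213,124))
print('arm end',f(213,5,125),tri((d,(213*.7,3)),(I['scene'],(230+147/2.5,185+267/2.5)))[0])
# red bar top face: corners on top z=179
for p in((93,230),(138,216),(205,370),(167,392)):print('red',f(*p,179).round(1))
print(tri((d,(100.1,210.7)),(I['scene'],(337.4,276.4)),(I['side'],(224.7,143.8))))
print('guide',f(477,72,0),tri((d,(358,91)),(I['scene'],(290.2,253.5)),(I['side'],(262.2,185.2))))
o=d['extrinsics'][:3,3];print(o)
# red contour approx
hsv=cv2.cvtColor(d['image'],cv2.COLOR_RGB2HSV);m=cv2.inRange(hsv,np.array((0,150,60)),np.array((6,255,255)))
c=max(cv2.findContours(m,0,2)[0],key=cv2.contourArea);print(cv2.approxPolyDP(c,3,True)[:,0].tolist())
v=hsv[...,2][m>0];print(np.percentile(v,[5,25,50,75,95]))
```

```text
stop inner [644.7 167.5  93. ] [623.8  38.4  93. ] len 130.7 ang -1.731
stop outer [657.  177.4  93. ] [632.4  35.9  93. ] len 143.6 ang -1.743
Lwall outer [650.7 180.7  88. ] [451.7 210.4 135. ] len 206.7 ang 2.993
Lwall inner [643.6 165.   86. ] [452.8 201.2 135. ] len 200.3 ang 2.954
Rwall outer [555.   22.5 107. ] [431.7  43.7 130. ] len 127.2 ang 2.971
Rwall inner [557.2  35.8 107. ] [439.3  55.9 130. ] len 121.7 ang 2.973
ramp upper edge [439.8 188.2 100. ] [419.5  79.7 100. ] len 110.3 ang -1.756
turret R edge [591.27972594 189.36905456 124.        ] bot [575.84536522 237.11947272 124.        ] top [631.56358743 202.20928325 124.        ]
arm end [723.47635791 149.64720539 125.        ] [724.74438549 149.69805676 122.87742928]
red [647.1 240.3 179. ]
red [643.1 217.9 179. ]
red [564.3 231.7 179. ]
red [562.7 255.6 179. ]
(array([606.71230963, 242.64809061, 174.46396543]), [np.float64(1.7), np.float64(1.2), np.float64(0.5)])
guide [645.37188387  15.07425617   0.        ] (array([599.37292868,  32.50532075, 105.35070427]), [np.float64(1.4), np.float64(2.1), np.float64(2.5)])
[607.39531382 100.43585249 406.65057748]
[[66, 158], [65, 164], [116, 274], [131, 270], [131, 260], [123, 248], [126, 247], [115, 230], [118, 226], [110, 218], [115, 212], [122, 219], [118, 220], [124, 228], [122, 232], [129, 231], [126, 227], [129, 231], [125, 231], [123, 223], [129, 226], [120, 222], [124, 216], [116, 214], [123, 212], [113, 197], [104, 169], [100, 177], [93, 171], [93, 178], [83, 155]]
[ 83. 150. 229. 230. 231.]
```

Run:
```python
from bench import *
from h import *
d=pickle.load(open('w1.pkl','rb'));print(read_state()['joints'].round(3))
hsv=cv2.cvtColor(d['image'],cv2.COLOR_RGB2HSV);m=cv2.inRange(hsv,np.array((0,150,200)),np.array((6,255,255)))
c=max(cv2.findContours(m,0,2)[0],key=cv2.contourArea);r=cv2.minAreaRect(c);b=cv2.boxPoints(r)
P=np.array([onz(d,p,179) for p in b]);print(P.round(1),P.mean(0))
e=[P[1]-P[0],P[2]-P[1]];print([(np.linalg.norm(x).round(1),np.arctan2(x[1],x[0]).round(3)) for x in e])
# arm direction check
```

```text
[ 0.521  0.257 -0.094 -0.    -1.22   0.587]
[[648.7 241.  179. ]
 [647.8 229.  179. ]
 [561.3 244.3 179. ]
 [561.7 257.5 179. ]] [604.87066333 242.95998055 179.        ]
[(np.float64(12.0), np.float64(-1.643)), (np.float64(87.9), np.float64(2.966))]
```

Request:
servo_tool(rows=[[1,1.65,4.48,0,0,0,0],[1,1.65,4.48,0,0,0,0],[1,1.65,4.48,0,0,0,0],[1,1.65,4.48,0,0,0,0],[1,1.65,4.48,0,0,0,0],[1,1.65,4.48,0,0,0,0],[1,1.65,4.48,0,0,0,0],[1,1.65,4.48,0,0,0,0],[1,1.65,4.48,0,0,0,0]])

```text
clock: 2.5
position: [500.6, -297.2, 275.6]
ee_rot: [0.974, -0.228, 0.0, -0.0]
contact_force: [1.4, -0.3, 0.1]
gripper_width: 85.1
```

Request:
servo_tool(rows=[[1,0,0,0,0,0,8.2],[1,0,0,0,0,0,8.2],[1,0,0,0,0,0,8.2],[1,0,0,0,0,0,8.2],[1,0,0,0,0,0,8.2],[1,0,0,0,0,0,8.2],[1,0,0,0,0,0,8.2],[1,0,0,0,0,0,8.2],[1,0,0,0,0,0,8.2],[1,0,0,0,0,0,8.2],[1,0,0,0,0,0,8.2],[1,0,0,0,0,0,8.2]])

```text
clock: 3.7
position: [501.1, -295.3, 275.3]
ee_rot: [-0.461, 0.887, 0.0, 0.0]
contact_force: [1.2, -0.1, 0.7]
gripper_width: 85.2
```

Request:
servo_tool(rows=[[1,0,0,0,0,0,8.2],[1,0,0,0,0,0,0],[1,0,0,0,0,0,0]])

```text
clock: 4.0
position: [500.9, -295.9, 275.4]
ee_rot: [-0.4, 0.917, 0.0, 0.0]
contact_force: [-0.8, -0.7, 0.4]
gripper_width: 85.5
```

Run:
```python
from bench import *
from h import *
d=get_image('wrist');pickle.dump(d,open('w2.pkl','wb'));s=read_state();print(s['position'],s['ee_rot'],s['joints'])
a=cv2.resize(d['image'],(800,600),interpolation=cv2.INTER_CUBIC)
cv2.imwrite('pics/w2.png',cv2.cvtColor(a,cv2.COLOR_RGB2BGR))
for c in('blue','navy'):
    for b in blobs(d['image'],c,None,60):print(c,b)
```

```text
[ 500.84123473 -296.09884645  275.33338691] [-3.99605088e-01  9.16687390e-01  4.93509384e-05  1.57186958e-05] [-2.55745261e-01  2.89998847e-01 -4.79860710e-02 -1.02818228e-04
 -1.23284775e+00 -4.92844969e-01]
blue (array([283.3, 108.5]), 484, [[274.0, 96.0], [293.0, 96.0], [293.0, 121.0], [274.0, 121.0]])
blue (array([519.2,  40.3]), 369, [[509.0, 52.0], [512.0, 28.0], [530.0, 31.0], [527.0, 54.0]])
blue (array([494.9, 202.8]), 280, [[483.0, 199.0], [500.0, 191.0], [507.0, 205.0], [490.0, 214.0]])
blue (array([90.1, 66.8]), 230, [[75.0, 55.0], [91.0, 47.0], [107.0, 77.0], [90.0, 85.0]])
blue (array([291.2, 173.3]), 112, [[281.0, 169.0], [287.0, 162.0], [301.0, 174.0], [294.0, 181.0]])
navy (array([280.5, 189.7]), 1903, [[258.0, 212.0], [259.0, 165.0], [304.0, 166.0], [303.0, 213.0]])
navy (array([92.1, 82. ]), 1240, [[69.0, 52.0], [108.0, 51.0], [110.0, 105.0], [70.0, 105.0]])
navy (array([493.1, 200. ]), 230, [[481.0, 196.0], [500.0, 188.0], [508.0, 207.0], [489.0, 215.0]])
```

View pics/w2.png

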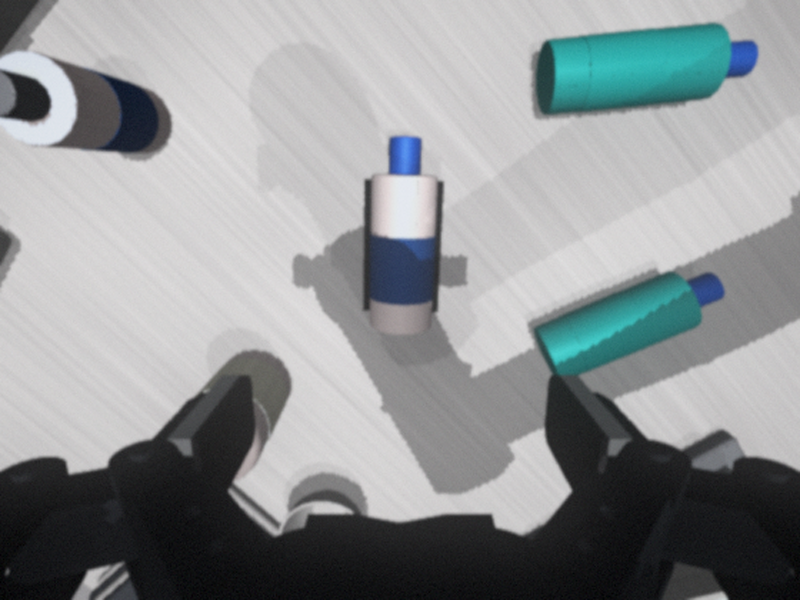

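The wrist view shows the cartridge nearly upright: cap at (405,150), body from (371..439,176) to (368..434,332). The spray bottle's foot is near (255,400) and the spare cartridge is at upper left.

Run:
```python
from h import *
d=pickle.load(open('w2.pkl','rb'));I=pickle.load(open('im0.pkl','rb'))
f=lambda u,v,z:onz(d,(u*.7,v*.7),z)
o=d['extrinsics'][:3,3];print(o)
a=f(405,137,31);b=f(401,332,31);e1=(f(371,176,31)+f(439,176,31))/2;e2=(f(368,330,31)+f(434,330,31))/2
print('capend',a.round(1),'e1',e1.round(1),'e2',e2.round(1),'len',np.linalg.norm(e1-e2),np.linalg.norm(a-e1),'width',np.linalg.norm(f(371,176,31)-f(439,176,31)),np.linalg.norm(f(368,330,31)-f(434,330,31)))
for p,q in((a,e1),(e1,e2),(a,e2)):
    v=p-q;print('ang',np.arctan2(v[1],v[0]))
print('mid body',(e1+e2)/2)
print('tri band',tri((d,(280.5,189.7)),(I['scene'],(247.8,205)),(I['side'],(308.5,261.4))))
print('tri cap',tri((d,(283.3,100)),(I['scene'],(230+46/2.5,185+16/2.5)),(I['side'],(309.5,289))))
print('spray', f(225,400,150).round(0),f(215,450,170).round(0),f(285,385,0).round(0),f(205,375,0))
```

```text
[ 456.8241746  -343.39028503  407.33499795]
capend [ 438.1 -357.1   31. ] e1 [ 456.9 -336.8   31. ] e2 [ 541.4 -249.8   31. ] len 121.33375536236923 27.693602962876867 width 50.8699465587385 53.677255999883606
ang -2.3152525327772504
ang -2.342096900299394
ang -2.337108745199831
mid body [ 499.15891534 -293.27954247   31.        ]
tri band (array([ 504.14689003, -289.09663361,   49.90122902]), [np.float64(1.7), np.float64(0.9), np.float64(1.2)])
tri cap (array([ 438.94471805, -355.39219867,   35.56681023]), [np.float64(2.6), np.float64(1.9), np.float64(2.5)])
spray [ 618. -317.  150.] [ 632. -303.  170.] [ 661. -275.    0.] [ 707.27016507 -331.02468428    0.        ]
```

Request:
servo_tool(rows=[[1,0,0.3,4,0,0,0.9],[1,0,0,4.5,0,0,0],[1,0,0,4.5,0,0,0],[1,0,0,4.5,0,0,0],[1,0,0,4,0,0,0],[1,0,0,2,0,0,0],[1,0,0,1,0,0,0],[1,0,0,0.6,0,0,0],[1,0,0,0,0,0,0],[1,0,0,0,0,0,0]])

```text
clock: 5.05
position: [499.4, -295.1, 25.6]
ee_rot: [-0.391, 0.92, -0.001, 0.001]
contact_force: [-0.2, -0.3, 0.3]
gripper_width: 85.3
```

Request:
servo_tool(rows=[[0.4,0,0,0,0,0,0],[0.4,0,0,0,0,0,0],[0.4,0,0,0,0,0,0],[0.4,0,0,0,0,0,0],[0.4,0,0,0,0,0,0],[0.4,0,0,0,0,0,0],[0.4,0,0,0,0,0,0],[0.4,0,0,0,0,0,0]])

```text
clock: 5.85
position: [499.2, -295.2, 25.5]
ee_rot: [-0.391, 0.92, -0.001, 0.001]
contact_force: [-1.2, 0.4, 5.9]
gripper_width: 48.1
```

Request:
servo_tool(rows=[[0.4,0,0,-1,0,0,0],[0.4,0,0,-3,0,0,0],[0.4,0,0,-4,0,0,0],[0.4,0,0,-4,0,0,-6.8],[0.4,0,0,-4,0,0,-6.8],[0.4,0,0,-3,0,0,-6.8],[0.4,0,0,-1,0,0,-6.8],[0.4,0,0,0,0,0,-6.9],[0.4,0,0,0,0,0,0]])

```text
clock: 6.75
position: [497.5, -294.3, 224.0]
ee_rot: [-0.643, 0.766, 0.001, 0.0]
contact_force: [0.3, 0.1, -4.0]
gripper_width: 48.0
```

Request:
servo_tool(rows=[[0.4,-2,0.4,0,0,0,0],[0.4,-4,1,0,0,0,0],[0.4,-4,1,0,0,0,0],[0.4,-4.5,1,0,0,0,0],[0.4,-4.5,1,0,0,0,0],[0.4,-4.5,1,0,0,0,0],[0.4,-4.5,1,0,0,0,0],[0.4,-4.5,1,0,0,0,0],[0.4,-4,1,0,0,0,0],[0.4,-3.5,1,0,0,0,0],[0.4,-2,0.4,0,0,0,0],[0.4,0,0,0,0,0,0]])

```text
clock: 7.95
position: [473.4, 137.8, 223.4]
ee_rot: [-0.644, 0.765, 0.0, -0.001]
contact_force: [0.1, 0.2, -2.6]
gripper_width: 48.0
```

Run:
```python
from bench import *
from h import *
for n in('wrist','scene','side'):
    d=get_image(n);pickle.dump(d,open(n+'3.pkl','wb'))
    if n=='wrist':w=d['image']
s=read_state();print(s['position'],s['ee_rot'],s['contact_force'],s['gripper_width'])
a=cv2.resize(w,(800,600),interpolation=cv2.INTER_CUBIC)
cv2.imwrite('pics/w3.png',cv2.cvtColor(a,cv2.COLOR_RGB2BGR))
```

```text
[473.48406394 135.06481586 223.60770945] [-6.42743045e-01  7.66081042e-01  2.43265227e-04 -1.07488742e-03] [ 0.5959725  -0.97747168 -3.54209561] 48.28536891458099
```

View pics/w3.png

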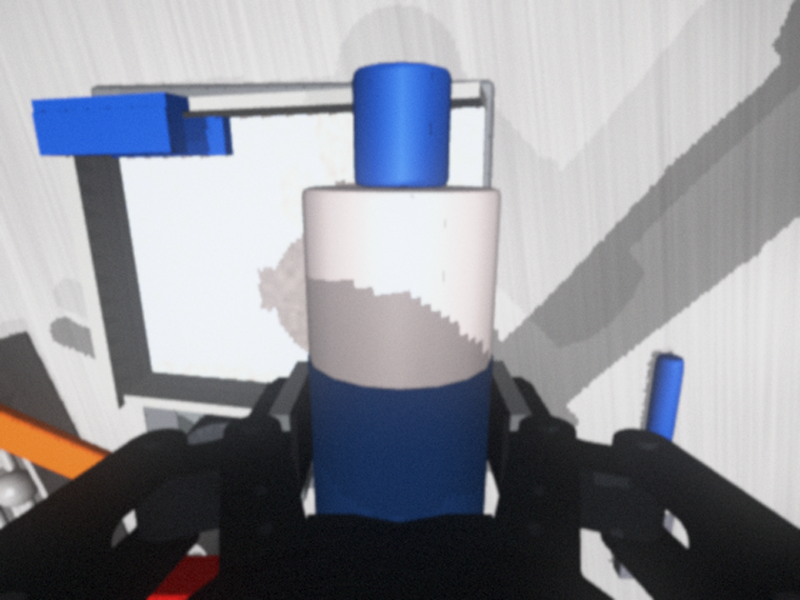

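The wrist view shows the cartridge held level, cap at (402,125) pointing to the guide wall. That wall's top runs from (190,105) to (485,95), and the end stop is on the left.

Run:
```python
from h import *
d=pickle.load(open('wrist3.pkl','rb'))
R=np.array([[.9856,.169],[-.169,.9856]]).T
U=lambda p:np.r_[np.array([[.9856,-.169],[.169,.9856]])@(p[:2]-[535.6,111.8]),p[2]].round(1)
f=lambda u,v,z:U(onz(d,(u*.7,v*.7),z))
print('wall outer',f(300,83,115),f(480,82,133));print('wall inner top',f(250,111,110),f(470,100,132))
print('wall upper end',f(487,90,135))
print('stop foot',f(153,372,51),f(122,170,51), 'stop top inner',f(122,400,93),f(80,160,93))
print('+y wall foot (79)',f(200,377,55));print('upper ramp edge',f(488,180,100))
print('cap end top',f(402,62,229+12),'body end',f(402,187,229+25),'body sides',f(303,195,229),f(500,195,229),f(315,500,229),f(485,500,229))
```

```text
wall outer [-20.2 -87.9 115. ] [-99.5 -85.3 133. ]
wall inner top [  5.  -76.6 110. ] [-95.6 -78.4 132. ]
wall upper end [-102.2  -81.9  135. ]
stop foot [100.7  81.5  51. ] [101.7 -49.9  51. ] stop top inner [98.5 81.1 93. ] [ 99.7 -54.9  93. ]
+y wall foot (79) [67.7 83.4 55. ]
upper ramp edge [-110.5  -44.5  100. ]
cap end top [-65.9 -72.  241. ] body end [-65.8 -46.3 254. ] body sides [-40.8 -43.6 229. ] [-90.8 -43.4 229. ] [-39.6  46.6 229. ] [-91.   46.7 229. ]
```

Request:
servo_tool(rows=[[0.4,-0.1,0,2,0,0,0],[0.4,0,0,3,0,0,0],[0.4,0,0,3,0,0,0],[0.4,0,0,1.5,0,0,0],[0.4,0,0,1,0,0,0],[0.4,0,0,0.4,0,0,0],[0.4,0,0,0,0,0,0],[0.4,0,0,0,0,0,0],[0.4,0,0,0,0,0,0]])

```text
clock: 9.0
position: [474.9, 137.0, 116.3]
ee_rot: [-0.643, 0.766, -0.0, 0.001]
contact_force: [-0.1, -0.4, -2.8]
gripper_width: 47.9
```

Request:
servo_tool(rows=[[0.4,0,0,0.2,0,0,0],[0.4,0,0,0,0,0,0],[1,0,0,0,0,0,0],[1,0,0,0,0,0,0],[1,0,0,0,0,0,0],[1,0,0,0,0,0,0],[1,0,0,0,0,0,0],[1,0,0,-1,0,0,0],[1,0,0,-3,0,0,0],[1,0,0,-5,0,0,0],[1,0,0,-5,0,0,0],[1,0,0,-2,0,0,0]])

```text
clock: 10.2
position: [475.8, 137.2, 279.5]
ee_rot: [-0.644, 0.765, -0.001, 0.004]
contact_force: [0.4, 1.4, 0.3]
gripper_width: 85.4
```

Run:
```python
from bench import *
from h import *
d=get_image('wrist');pickle.dump(d,open('w4.pkl','wb'))
s=read_state();print(s['clock'],s['position'],s['contact_force'],s['gripper_width'])
a=cv2.resize(d['image'],(800,600),interpolation=cv2.INTER_CUBIC)
cv2.imwrite('pics/w4.png',cv2.cvtColor(a,cv2.COLOR_RGB2BGR))
```

```text
10.25 [476.59080281 137.48862137 281.06114099] [0.63173238 0.62692222 2.34192995] 85.75525401317195
```

View pics/w4.png

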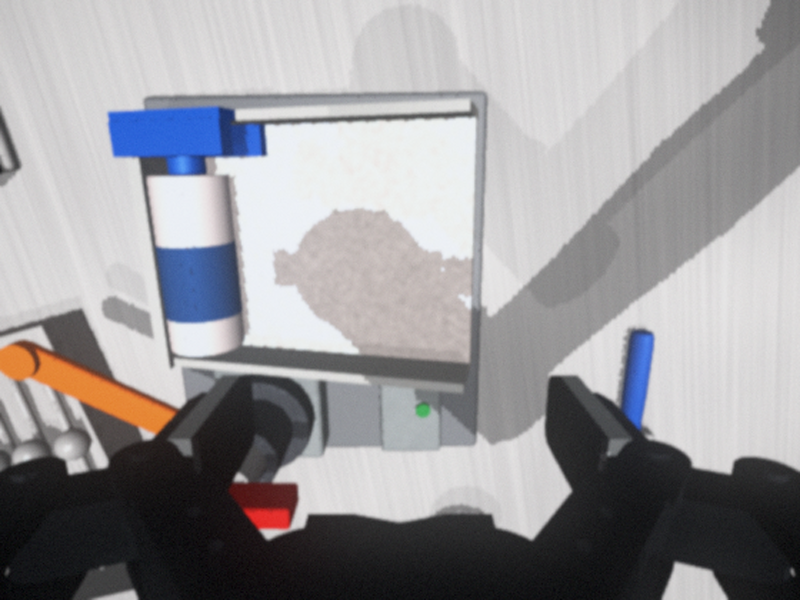

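The cartridge has rolled home: its body lies at (195,265) against the end stop, cap under the guide, and the arm and key are unmoved.

Request:
servo_tool(rows=[[1,0,0,0,0,0,-8.1],[1,0,0,0,0,0,-8.1],[1,0,0,0,0,0,-8.1],[1,0,0,0,0,0,-8.1],[1,0,0,0,0,0,-8.1],[1,0,0,0,0,0,-8.1],[1,0,0,0,0,0,-8.1],[1,0,0,0,0,0,-8.1],[1,0,0,0,0,0,-8.1],[1,0,0,0,0,0,-8.1],[1,0,0,0,0,0,-8.1]])

```text
clock: 11.35
position: [473.7, 136.4, 273.4]
ee_rot: [0.996, -0.091, -0.0, 0.0]
contact_force: [1.1, 0.4, 0.1]
gripper_width: 85.2
```

Request:
servo_tool(rows=[[1,2,-2.4,0,0,0,0],[1,3,-3.6,0,0,0,0],[1,3,-3.6,0,0,0,0],[1,2,-2.4,0,0,0,0],[1,0.7,-0.6,0,0,0,0],[1,0,0,0,0,0,0],[1,0,0,0,0,0,0]])

```text
clock: 12.05
position: [602.3, 239.7, 273.3]
ee_rot: [0.996, -0.094, -0.001, 0.0]
contact_force: [-0.1, 0.3, -0.2]
gripper_width: 85.6
```

Run:
```python
from bench import *
from h import *
d=get_image('wrist');pickle.dump(d,open('w5.pkl','wb'))
s=read_state();print(s['clock'],s['position'],s['ee_rot'],s['contact_force'],s['wrist_torque'],s['gripper_width'])
q=s['ee_rot'];print('yaw',2*np.arctan2(q[1],q[0]))
a=cv2.resize(d['image'],(800,600),interpolation=cv2.INTER_CUBIC)
cv2.imwrite('pics/w5.png',cv2.cvtColor(a,cv2.COLOR_RGB2BGR))
hsv=cv2.cvtColor(d['image'],cv2.COLOR_RGB2HSV);m=cv2.inRange(hsv,np.array((0,150,60)),np.array((6,255,255)))
c=max(cv2.findContours(m,0,2)[0],key=cv2.contourArea);b=cv2.boxPoints(cv2.minAreaRect(c));print(b.round(0).tolist())
print(np.percentile(hsv[...,2][m>0],[5,25,50,75,95]))
P=np.array([onz(d,p,179) for p in b]);print(P.round(1).tolist(),P.mean(0))
w=pickle.load(open('w4.pkl','rb'));U=lambda p:np.r_[np.array([[.9856,-.169],[.169,.9856]])@(p[:2]-[535.6,111.8]),p[2]].round(1)
for p in((158,265),(240,265),(195,354),(186,160)):print(U(onz(w,(p[0]*.7,p[1]*.7),82)))
```

```text
12.1 [602.15836304 239.55761149 273.73728216] [ 9.95532561e-01 -9.44184971e-02 -2.37115342e-04  1.09256824e-04] [-1.37436978  0.74374188  0.74961397] [-0.00767927 -0.02151523 -0.00388328] 85.28224605982241
yaw -0.18911870800293742
[[265.0, 149.0], [286.0, 149.0], [286.0, 274.0], [265.0, 274.0]]
[138.3 155.  170.  180.  232. ]
[[650.7, 241.2, 179.0], [648.2, 227.7, 179.0], [560.4, 244.0, 179.0], [563.2, 259.0, 179.0]] [605.6315806  242.99400132 179.        ]
[105.4  14.4  82. ]
[48.7 14.4 82. ]
[87.3 80.  82. ]
[ 77.7 -55.1  82. ]
```

View pics/w5.png

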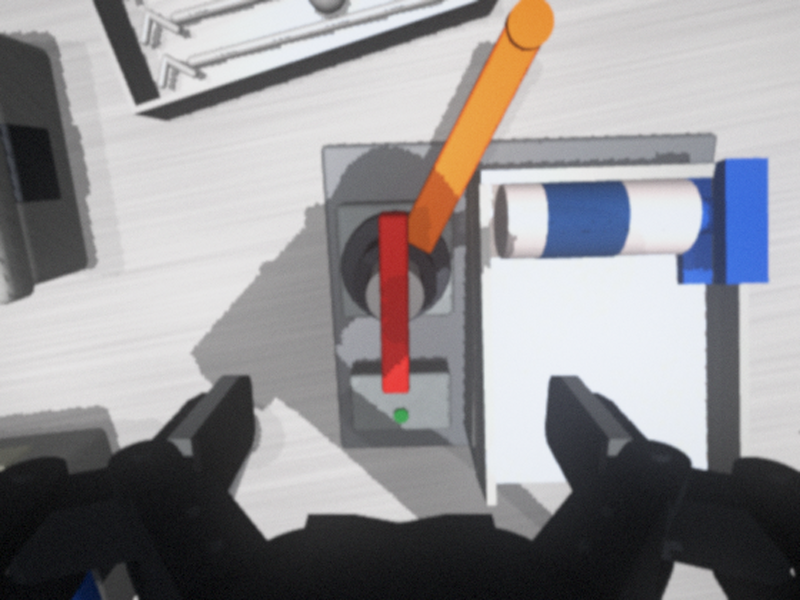

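The wrist view shows the cartridge against the end stop with its cap under the guide. The red bar runs vertically at (395,300), parallel to the tool x axis, and the arm is clear.

Request:
servo_tool(rows=[[1,0.2,-0.4,2,0,0,0],[1,0,0,3,0,0,0],[1,0,0,3,0,0,0],[1,0,0,1.5,0,0,0],[1,0,0,1,0,0,0],[1,0,0,0.2,0,0,0],[1,0,0,0,0,0,0],[1,0,0,0,0,0,0]])

```text
clock: 12.9
position: [606.3, 244.1, 167.9]
ee_rot: [0.996, -0.094, 0.001, -0.001]
contact_force: [0.0, 0.0, -0.7]
gripper_width: 85.0
```

Request:
servo_tool(rows=[[0.1,0,0,0,0,0,0],[0.1,0,0,0,0,0,0],[0.1,0,0,0,0,0,0],[0.1,0,0,0,0,0,0],[0.1,0,0,0,0,0,0],[0.1,0,0,0,0,0,0],[0.1,0,0,0,0,0,0],[0.1,0,0,0,0,0,0],[0.1,0,0,0,0,0,0],[0.1,0,0,0,0,0,0],[0.1,0,0,0,0,0,0],[0.1,0,0,0,0,0,0]])

```text
clock: 14.1
position: [605.7, 243.5, 166.4]
ee_rot: [0.996, -0.094, -0.0, 0.0]
contact_force: [-0.6, -5.3, 2.1]
gripper_width: 13.0
```

Request:
servo_tool(rows=[[0.1,0,0.1,0,0,0,0],[0.1,0,0,0,0,0,0],[0.1,0,0,0,0,0,0]])

```text
clock: 14.4
position: [605.7, 243.3, 166.4]
ee_rot: [0.996, -0.094, 0.0, -0.0]
contact_force: [-0.0, -1.4, 1.0]
gripper_width: 13.2
```

Request:
servo_tool(rows=[[0.1,0,0,0.1,0,0,0],[0.1,0,0,0,0,0,0],[0.1,0,0,0,0,0,0]])

```text
clock: 14.7
position: [605.9, 243.2, 166.3]
ee_rot: [0.996, -0.094, 0.001, -0.0]
contact_force: [-1.5, -3.1, 6.1]
gripper_width: 13.0
```

Request:
servo_tool(rows=[[0.1,0,0,0,0,0,2],[0.1,0,0,0,0,0,2],[0.1,0,0,0,0,0,2],[0.1,0,0,0,0,0,2],[0.1,0,0,0,0,0,0]])

```text
clock: 15.2
position: [605.7, 243.1, 166.2]
ee_rot: [0.987, -0.164, 0.0, -0.0]
contact_force: [-1.2, -2.4, 5.8]
gripper_width: 12.9
```

Request:
servo_tool(rows=[[0.1,0,0,0,0,0,2],[0.1,0,0,0,0,0,2],[0.1,0,0,0,0,0,2],[0.1,0,0,0,0,0,0]])

```text
clock: 15.6
position: [605.6, 243.0, 166.1]
ee_rot: [0.977, -0.215, 0.0, -0.0]
contact_force: [-1.3, -0.9, 6.1]
gripper_width: 12.9
```

Request:
servo_tool(rows=[[0.1,0,0,0,0,0,2],[0.1,0,0,0,0,0,2],[0.1,0,0,0,0,0,2],[0.1,0,0,0,0,0,0]])

```text
clock: 16.0
position: [605.5, 242.8, 166.0]
ee_rot: [0.964, -0.266, 0.0, 0.0]
contact_force: [-1.3, -1.8, 5.1]
gripper_width: 12.8
```

Request:
servo_tool(rows=[[0.1,0,0,0,0,0,2],[0.1,0,0,0,0,0,2],[0.1,0,0,0,0,0,2],[0.1,0,0,0,0,0,0]])

```text
clock: 16.4
position: [605.4, 242.7, 165.0]
ee_rot: [0.949, -0.316, -0.0, 0.0]
contact_force: [0.8, -3.2, 0.2]
gripper_width: 12.7
```

Request:
servo_tool(rows=[[0.1,0,0,0.2,0,0,0],[0.1,0,0,0.2,0,0,0],[0.1,0,0,0,0,0,0]])

```text
clock: 16.7
position: [605.4, 242.7, 160.2]
ee_rot: [0.949, -0.316, -0.0, 0.0]
contact_force: [-0.1, -2.7, -2.9]
gripper_width: 12.7
```

Request:
servo_tool(rows=[[0.1,0,0,0.2,0,0,0],[0.1,0,0,0.2,0,0,0],[0.1,0,0,0.2,0,0,0],[0.1,0,0,0.1,0,0,0],[0.1,0,0,0,0,0,0],[0.1,0,0,0,0,0,0]])

```text
clock: 17.3
position: [605.5, 242.7, 154.2]
ee_rot: [0.949, -0.316, -0.0, 0.0]
contact_force: [0.5, -4.1, 1.1]
gripper_width: 12.6
```

Request:
servo_tool(rows=[[0.1,0,0,0.1,0,0,0],[0.1,0,0,0.1,0,0,0],[0.1,0,0,0.1,0,0,0],[0.1,0,0,0,0,0,0],[0.1,0,0,0,0,0,0]])

```text
clock: 17.8
position: [605.6, 242.7, 152.5]
ee_rot: [0.949, -0.316, 0.0, 0.0]
contact_force: [-2.4, -4.6, 4.6]
gripper_width: 12.7
```

Request:
servo_tool(rows=[[0.1,0,0.05,0,0,0,3],[0.1,0,0,0,0,0,4],[0.1,0,0,0,0,0,4],[0.1,0,0,0,0,0,4],[0.1,0,0,0,0,0,4],[0.1,0,0,0,0,0,4],[0.1,0,0,0,0,0,0]])

```text
clock: 18.5
position: [605.3, 242.1, 152.5]
ee_rot: [0.867, -0.499, 0.0, 0.0]
contact_force: [-2.3, -4.8, 4.8]
gripper_width: 12.5
```

Run:
```python
from bench import *
from h import *
d=get_image('scene');s=read_state();print(s['wrist_torque'],s['contact_force'],2*np.arctan2(s['ee_rot'][1],s['ee_rot'][0]))
for b in blobs(d['image'],'orange',(230,180,400,330),12):print(b)
b=blobs(d['image'],'orange',(230,180,400,330),12)[0]
P=np.array(b[2]);
for i in range(4):print(onz(d,P[i],120).round(0))
```

```text
[-2.03081653  0.53678383  0.04530196] [-0.96749864 -6.19795673  5.13734676] -1.0434187147021021
(array([306. , 287.4]), 259, [[284.0, 290.0], [284.0, 284.0], [328.0, 284.0], [328.0, 290.0]])
[729. 132. 120.]
[712. 116. 120.]
[615. 217. 120.]
[633. 232. 120.]
```

Request:
servo_tool(rows=[[0.1,0.08,0.05,0,0,0,3],[0.1,0,0,0,0,0,4],[0.1,0,0,0,0,0,4],[0.1,0,0,0,0,0,4],[0.1,0,0,0,0,0,4],[0.1,0,0,0,0,0,4],[0.1,0,0,0,0,0,4],[0.1,0,0,0,0,0,4],[0.1,0,0,0,0,0,4],[0.1,0,0,0,0,0,4],[0.1,0,0,0,0,0,0]])

```text
clock: 19.65
position: [604.8, 241.3, 152.5]
ee_rot: [-0.651, 0.759, -0.0, -0.001]
contact_force: [-3.8, -5.9, 6.6]
gripper_width: 12.9
```

Run:
```python
from bench import *
from h import *
d=get_image('scene');s=read_state();print(s['wrist_torque'],s['contact_force'],2*np.arctan2(s['ee_rot'][1],s['ee_rot'][0]),s['joints'])
for b in blobs(d['image'],'orange',(230,180,400,330),12):
    print(b[:2])
    for i in range(4):print(onz(d,b[2][i],120).round(0))
```

```text
[-1.81689796  1.05527906  0.02872854] [-3.16669154 -5.65493593  6.21274593] 4.559020995555733 [ 6.27714265e-01  4.98611263e-01 -4.34211565e-02  4.95372006e-04
 -1.02979274e+00 -7.81337584e-01]
(array([311.8, 272.3]), 195)
[632.  83. 120.]
[609.  76. 120.]
[602. 214. 120.]
[620. 217. 120.]
```

Request:
servo_tool(rows=[[0.1,0.05,0.05,0,0,0,3],[0.1,0,0,0,0,0,3],[0.1,0,0,0,0,0,3],[0.1,0,0,0,0,0,2],[0.1,0,0,0,0,0,0]])

```text
clock: 20.2
position: [604.4, 241.1, 152.5]
ee_rot: [-0.575, 0.818, -0.0, -0.0]
contact_force: [-2.8, -4.7, 6.2]
gripper_width: 12.7
```

```bash
cat > chk.py <<'E'
from bench import *
from h import *
d=get_image('scene');s=read_state();print(s['clock'],s['wrist_torque'],s['contact_force'],2*np.arctan2(s['ee_rot'][1],s['ee_rot'][0])-2*np.pi, s['joint_efforts'][5],s['gripper_width'])
for b in blobs(d['image'],'orange',(230,180,400,330),12):
    print(b[:2])
    for i in range(4):print(onz(d,b[2][i],120).round(0))
E
python3 chk.py
```

```text
20.25 [-1.67418936  0.95596518  0.07672309] [-2.63737081 -5.24998378  5.28331976] -1.9156837835627574 -0.1293697440996766 12.741412845522895
(array([313.4, 267.9]), 157)
[599.  80. 120.]
[580.  81. 120.]
[602. 214. 120.]
[620. 217. 120.]
```

Request:
servo_tool(rows=[[0.1,0,0,0,0,0,2],[0.1,0,0,0,0,0,2],[0.1,0,0,0,0,0,0]])

```text
clock: 20.55
position: [604.4, 241.1, 152.5]
ee_rot: [-0.546, 0.838, -0.0, -0.0]
contact_force: [-2.8, -4.9, 5.2]
gripper_width: 13.2
```

```bash
python3 chk.py
```

```text
20.6 [-1.66395646  0.98125409  0.16337533] [-2.49986072 -4.67491413  5.78630971] -1.985450672822581 -0.15304688829928637 12.894843428327286
(array([314.2, 266. ]), 121)
[586.  82. 120.]
[569.  80. 120.]
[602. 214. 120.]
[619. 212. 120.]
```

Request:
servo_tool(rows=[[0.1,0,0,0,0,0,1.5],[0.1,0,0,0,0,0,0]])

```text
clock: 20.8
position: [604.3, 241.1, 152.5]
ee_rot: [-0.536, 0.844, -0.0, -0.0]
contact_force: [-3.2, -4.4, 5.9]
gripper_width: 13.0
```

```bash
python3 chk.py
```

```text
20.85 [-1.66911536  1.00586647  0.38173791] [-3.63096294 -4.70816624  5.99835939] -2.0103404228263493 -0.45288803055882454 12.74260055970271
(array([314.4, 266.3]), 123)
[586.  82. 120.]
[569.  80. 120.]
[602. 214. 120.]
[619. 212. 120.]
```

Request:
servo_tool(rows=[[0.1,0,0,0,0,0,1.5],[0.1,0,0,0,0,0,0],[0.1,0,0,0,0,0,0]])

```text
clock: 21.15
position: [604.3, 241.1, 152.5]
ee_rot: [-0.525, 0.851, -0.0, -0.0]
contact_force: [-2.4, -5.3, 5.8]
gripper_width: 13.0
```

```bash
python3 chk.py
```

```text
21.2 [-1.70213496  1.03506303  0.73170833] [-2.76660221 -4.84859053  4.9895061 ] -2.035089479487487 -0.744660347700119 12.85793482033394
(array([314.5, 266.4]), 124)
[586.  82. 120.]
[569.  80. 120.]
[602. 214. 120.]
[619. 212. 120.]
```

Request:
servo_tool(rows=[[0.1,0,0,-0.1,0,0,-1.5],[0.1,0,0,0,0,0,-1],[0.1,0,0,0,0,0,0],[0.5,0,0,0,0,0,0],[0.5,0,0,0,0,0,0],[0.5,0,0,0,0,0,0],[0.5,0,0,0,0,0,0],[0.5,0,0,-0.5,0,0,0],[0.5,0,0,-2,0,0,0],[0.5,0,0,-4,0,0,0],[0.5,0,0,-4,0,0,0],[0.5,0,0,-4,0,0,0]])

```text
clock: 22.4
position: [604.7, 241.2, 299.4]
ee_rot: [-0.542, 0.84, -0.0, 0.0]
contact_force: [1.0, 1.2, 0.4]
gripper_width: 42.3
```

Request:
servo_tool(rows=[[0.5,-2,0,-2,0,0,0],[0.5,-4,0,0,0,0,0],[0.5,-2,0,0,0,0,0],[0.5,0,0,0,0,0,0],[0.5,0,0,0,0,0,0]])

```text
clock: 22.9
position: [637.5, 314.3, 316.8]
ee_rot: [-0.543, 0.84, -0.0, -0.0]
contact_force: [-0.3, 0.6, 0.3]
gripper_width: 43.2
```

```bash
python3 chk.py
python3 - <<'E'
from bench import *
from h import *
d=get_image('wrist');t=get_image('side');s=get_image('scene')
a=cv2.resize(d['image'],(400,300));b=cv2.resize(s['image'][185:335,230:430],(400,300),interpolation=cv2.INTER_CUBIC);e=cv2.resize(t['image'][110:320,140:420],(400,300),interpolation=cv2.INTER_CUBIC);f=cv2.resize(s['image'],(400,300))
cv2.imwrite('pics/fin.png',cv2.cvtColor(np.vstack([np.hstack([a,b]),np.hstack([e,f])]),cv2.COLOR_RGB2BGR))
rs=blobs(s['image'],'red',(230,180,400,330));rt=blobs(t['image'],'red',(170,100,350,310));rw=blobs(d['image'],'red')
print(rs[0],rt[:1],rw[:1])
if rt and rw:print(tri((s,rs[0][0]),(t,rt[0][0]),(d,rw[0][0])))
E
```

```text
22.95 [0.01622348 0.02209272 0.00115599] [0.93088496 0.20904973 0.55766172] -1.9952466069567105 -9.078666607820196e-05 42.62548581288003
(array([317.6, 268.9]), 175)
[591.  82. 120.]
[569.  80. 120.]
[591. 213. 120.]
[612. 214. 120.]
(array([337.6, 280.7]), 133, [[327.0, 271.0], [333.0, 268.0], [347.0, 290.0], [341.0, 294.0]]) [(array([224.7, 147.5]), 43, [[219.0, 142.0], [222.0, 140.0], [229.0, 153.0], [227.0, 154.0]])] [(array([280.7,  97. ]), 1895, [[270.0, 40.0], [288.0, 40.0], [291.0, 156.0], [273.0, 156.0]])]
(array([604.49381629, 242.72401305, 156.01437511]), [np.float64(3.0), np.float64(1.6), np.float64(3.5)])
```

View pics/fin.png

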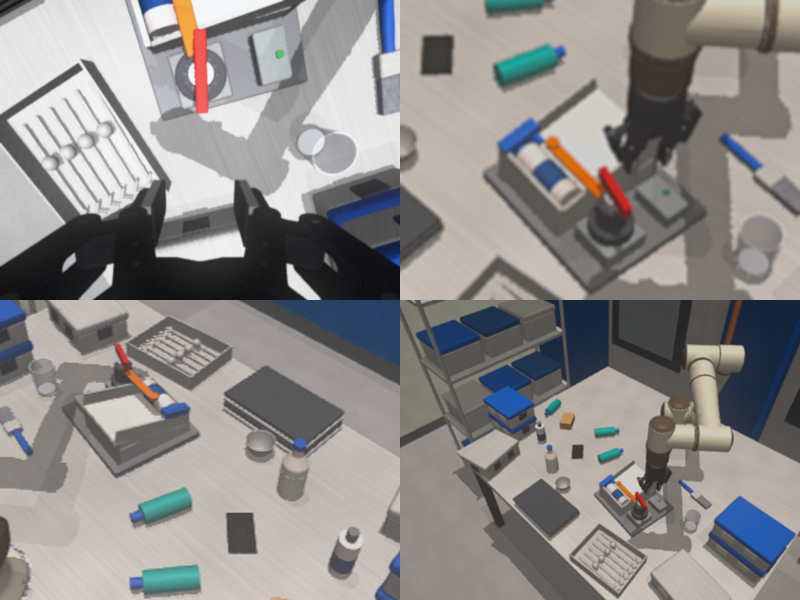

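The final composite shows the orange arm lying across the cartridge, the key sunk in the lock, the gripper clear and the other things in place. The arm's far end measures about (580,81..89), against the expected (578,89).

```bash
python3 -c "
from bench import *
print(job_done())"
```

```text
the job is handed in; nothing more can be done
None
```

The job is done and handed in at about 23 s, well inside the 72 s limit.

- **Cartridge:** I laid it at the chute entry about 5 mm above the ramp, and it rolled home against the end stop with its cap in the blue guide. The close wrist picture shows it touching the stop. One rough reading, taken while the camera was still moving, put its axis at unit x of about 77 mm rather than 70 to 75. I did not repeat it.
- **Key:** Under about 6 N of pressure, turning it clockwise found the socket after roughly 0.4 rad, so I never needed to turn it back the other way. It then sank 14 mm until it bottomed.
- **Arm:** I turned the key clockwise until the orange arm stopped moving and the torque rose to 0.73 N m, which is its stop. After letting go, its end measured about (580, 81) mm, against an expected (578, 89).
- **Last checks:** The gripper was clear and touching nothing, the key was left in the lock, and the bystanders looked unmoved in the last pictures. The highest contact forces I saw were 5 to 7 N.

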